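Put three swapped suspension parts back on their own mats

ROBOT

A 6-joint arm with a two-finger parallel gripper is mounted at the origin on the work surface. World frame = base frame: x ahead of the robot, y to its left, z up, the work surface at z = 0. Lengths are in mm, angles in degrees, forces in N, time in s.
With the tool pointing down it reaches from about 350 to 850 mm from the base axis. Payload 8.1 kg.
Tool frame: the origin (TCP) lies at the very end of the fingers, on their centre line; the grasp point (between the pads) lies 19 mm behind it; z points along the fingers, y is the line along which they close (so a half turn about z gives the same grasp; the last joint's range is limited). The gripper opens to 85 mm and grips with 20 to 120 N. Pads are 22 mm wide; open, the fingers measure 114 mm over their backs; the gripper's body (76 mm by 85 mm) begins 54 mm behind the grasp point. The pads swing forward as they close: fully open they stand 13 mm farther back than shut.
Start: joints at [60.653, 7.471, 85.268, -0, 87.261, -4.893], TCP at [248.356, 546.191, 231.292] pointing down, gripper open.
Joint ranges: [-169.43, 169.43], [-51.17, 129.36], [1.28, 143.12], [-76.62, 256.62], [0, 156.53], [-152.29, 152.29]. Speed limits (degrees/s): [136.94, 136.94, 159.86, 180, 180, 180].

INTERFACE

Orientations are given as [roll, pitch, yaw] about the fixed x, y, z axes, in that order (R = Rz(yaw) Ry(pitch) Rx(roll)).
In Python, from bench import * gives the robot as it stands.
- The arm moves only by the tool play_rows, never from a script. Its argument "increments" is a list of rows, each a list of 3 entries, a list of its own where there are three numbers: the gripper's target within -1 to 1 (fully open at 1, half-way at 0, shut at -1), then the shift along the tool's x, y, z in mm, then the turn about the tool's z in rad. A call has 1 to 12 rows; each row shifts and turns the commanded pose from where the row before left it, along the tool's axes as they then stand; what a row does not reach is not made up. A row lasts 1/12 s, in which the tool goes at most 41.7 mm and 7.16 degrees, less where a joint would pass 70% of its speed; a pose out of reach is approached as far as the arm can. A call is refused whole if a number of a shift passes 41.7 or a number of a turn 0.125, either way. A call with a gripper value outside its range is refused whole. The fingers move at their own pace and stop on an object; "force" is the grip in N (left out, the last holds). Time passes only in rows, so rows that do not move let the fingers close. It gives the time, the measured TCP pose, the force, the opening and the grip force at its end, in the units of the state.
- sense(): the state, without advancing time (a new reading comes with each control period).
- snapshot(name): name is "scene" or "side" or "wrist"; returns a dict with "color" (480x640x3 uint8, red, green, blue), "intrinsics" (3x3 intrinsics, pixels), "k1" (the pictures are not rectified: a ray, as slopes to the right and down, at radius r is drawn at 1 + k1 r^2 times it, then the intrinsics apply), "world_from_camera" (4x4, takes a point from camera to world coordinates). Camera axes: x right, y down, z forward; pixel columns grow to the right and rows downward; lengths in mm; the calibration is good to about 2 mm. A picture is of the moment at which its call begins. There is no depth.
- hand_in(): hands the job in; it is judged then, once.
Trained networks look in a picture, given as the dict that the camera call returned (one of the last four; its "shot" number tells which), for a name from the list of things; names that differ only in an ending like _2 or _b are one class to them, and where a whole thing is asked for, a point or a joint stands for the part that bears it (a point fixed in the world has none). Each returns a list of dicts, best first, with "p" (0 to 1); they miss things now and then, are a little off and sometimes report something else, mostly with a low value. They report only what shows in the picture. A call takes as long as a camera call. They do not tell look-alikes from the thing itself.
- find_in(query, picture): "xyz" ([x, y, z] in mm, in the coordinates of the camera as it stood for that picture, good to about 4 mm: the middle of the surface that is visible of it).
- regions_of(query, picture): "mask" (480x640 bool, what is visible of it).
- pinpoint(query, picture): "xyz" ([x, y, z] in mm, in the coordinates of the camera as it stood for that picture, good to about 4 mm: a listed point, or the origin of a listed thing).
The state is a dict: "time": time; "joint_pos": joint angles; "qd": joint speeds; "joint_efforts": joint torques, N m; "tool_pos": TCP position; "tcp_rot": TCP orientation; "ft_force": force on the tool from outside, world axes, zero at the start; "wrist_torque": the same for the moment, N m; "finger_gap": finger opening in mm; "grip_force": force on a finger pad.
Only numpy, scipy, OpenCV 4.12 (cv2) and the standard library are available. Lean on these libraries where they do the work, as an engineer would, in place of code of your own. Each camera call takes 0.05 s, during which the arm holds its last target. There are 200 camera calls.

TASK

Three freshly cleaned suspension parts were put back on one another's rubber mats. Sort them out, parking one of them on the empty white drip plate on the way, until the round seal head stands upright in the middle of the round mat, the forked clevis stands upright (prongs up) in the middle of the square mat, and the long rocker link lies flat in the middle of the oblong mat, lengthwise along it. Leave the oil bottle and the measuring beaker standing where they are.

Things in the scene. Friction and masses are not known exactly. Their poses are not given: they have to be found in the camera images.
- seal_head_mid (a point): Seal head: a round turned aluminium part, 50 mm tall, standing upright; lower body 48 mm in diameter up to 38 mm high (grip here), with a black band; above it a neck 30 mm in diameter with a dark bore on top. Weighs 0.13 to 0.25 kg, as do the other two parts. The point is on its axis, half-way up (25 mm above its underside); z is up. Starts on the oblong mat.
- clevis_mid (a point): Clevis: an aluminium fork end standing with its two prongs up; 36 mm along its x, 42 mm along its y, 48 mm tall. The solid foot is 18 mm high; each prong is 12 mm thick along y, with an 18 mm gap between them, and a dark cross pin along y bridges the gap. The point is on its vertical centre line, 24 mm above its underside (in the gap); z is up. Can be gripped across x or y. Starts on the round mat.
- rocker_mid (a point): Rocker link: a long aluminium link lying flat, shaped like a dog bone seen from above, 104 mm long along its x, 36 mm tall; its straight middle is 24 mm wide along y (grip here; 40 mm long between the bosses), with a round boss 32 mm in diameter and a dark bore at each end. The point is at its centre, 18 mm above its underside; z is up. Starts on the square mat.
- round_mat: Round black rubber mat, 112 mm in diameter, 6 mm thick, fixed to the bench; the seal head's place. Origin: centre of its underside, on the bench top (z = 0).
- square_mat: Square black rubber mat, 112 by 112 mm, 6 mm thick, fixed to the bench; the clevis's place. Origin: centre of its underside.
- oblong_mat: Oblong black rubber mat, 140 mm along its x by 64 mm along its y, 6 mm thick, fixed to the bench; the rocker link's place. Origin: centre of its underside.
- drip_plate: White plastic drip plate with rows of dark holes, 125 mm along its x by 95 mm along its y, 6 mm thick, flat (no rim), fixed to the bench; empty at the start: the free parking spot. Origin: centre of its underside.
- oil_bottle_mid (a point): Loose white oil bottle with a red cap, 52 mm in diameter, 120 mm tall, standing on the bench near the robot; leave it alone. The point is on its axis, 60 mm up.
- beaker_mid (a point): Loose clear plastic measuring beaker, open at the top, 68 mm in diameter at the rim, 90 mm tall, standing towards the far side; leave it alone. The point is on its axis, 45 mm up.
Things that resemble listed ones, but are neither listed nor needed, are in the scene too. Leave any blue or yellow look-alike of the part that bears seal_head_mid alone.

How it is judged:
By the outcome, as a careful person would: the job done as asked, in the order asked, and still so for the second after the job is handed in, with the robot touching nothing.
It also fails if it takes over 112 s, if anything falls off the work surface, if the arm or the gripper's body presses on something with over 40 N, if the wrist force passes 120 N, or if a joint passes its speed limit or range.

## Working session

There is one attempt and no reset: what is moved stays moved. The work goes in short steps, Python scripts to look and compute and a tool call to move; the robot and the scene stay as the last step left them, time stands still between calls to the robot, and variables do not carry over. Pictures are saved under pics/ and viewed, at most 14 in all, crops included, and the job is handed in when it is done.

Besides the shell and the picture viewer there is one more tool, called as name(argument=value, ...) on one line, values as JSON. play_rows: Moves the arm, as the interface text tells. Its arguments: {"type":"object","properties":{"increments":{"type":"array","items":{"type":"array"}},"force":{"type":"number"}},"required":["increments"]}

```bash
mkdir -p pics; ls
cat > h.py <<'E'
from bench import *
import numpy as np, cv2
def save(s,n): cv2.imwrite('pics/'+n+'.png', cv2.cvtColor(s['color'],cv2.COLOR_RGB2BGR))
def w(s,p): return (np.array(s['world_from_camera'])@np.r_[p,1])[:3]
def ray(s,u,v,z):
    K=np.array(s['intrinsics']);d=np.array([(u-K[0,2])/K[0,0],(v-K[1,2])/K[1,1]]);x=d.copy()
    for _ in range(20): x=d/(1+s['k1']*(x@x))
    T=np.array(s['world_from_camera']);r=T[:3,:3]@np.r_[x,1];o=T[:3,3]
    return o+r*(z-o[2])/r[2]
def proj(s,P):
    K=np.array(s['intrinsics']);T=np.array(s['world_from_camera']);c=T[:3,:3].T@(np.array(P)-T[:3,3]);x=c[:2]/c[2]
    x=x*(1+s['k1']*(x@x));return K[0,0]*x[0]+K[0,2],K[1,1]*x[1]+K[1,2]
E
python3 - <<'E'
from h import *
print(sense())
for n in ['scene','side']:
    s=snapshot(n);save(s,n+'0');print(n,np.round(s['world_from_camera'],2).tolist())
    for q in ['seal_head_mid','clevis_mid','rocker_mid','round_mat','square_mat','oblong_mat','drip_plate','oil_bottle_mid','beaker_mid']:
        print(q,[(round(r['p'],2),w(s,r['xyz']).round().tolist()) for r in pinpoint(q,s)[:3]])
E
```

```text
pics
{'time': 0.0, 'joint_pos': array([ 6.06527285e+01,  7.51692091e+00,  8.53296038e+01,  2.15208190e-03,
        8.72612037e+01, -4.89313445e+00]), 'qd': array([ 0.13227334,  0.01755438, -0.03597256, -0.09979601,  0.14178627,
        0.04837124]), 'joint_efforts': array([-1.16358565e-04, -5.69381297e+01, -5.00561714e+01, -2.61165369e-04,
        1.43911593e-02,  1.56897352e-05]), 'tool_pos': array([248.07575635, 545.70847365, 230.22242222]), 'tcp_rot': array([-1.79892848e+02, -1.13305562e-02,  1.55545748e+02]), 'ft_force': array([-0.78870656,  0.21078212,  0.40923452]), 'wrist_torque': array([ 0.00132644, -0.01738937, -0.02933951]), 'grip_force': 0.0, 'finger_gap': 85.4204564193924}
scene [[-0.8, 0.47, -0.38, 881.83], [0.6, 0.6, -0.52, 442.29], [-0.01, -0.65, -0.76, 703.04], [0.0, 0.0, 0.0, 1.0]]
seal_head_mid [(0.84, [585.0, -106.0, 32.0]), (0.84, [642.0, -229.0, 20.0]), (0.6, [378.0, 14.0, 25.0])]
clevis_mid [(0.94, [593.0, 289.0, 30.0])]
rocker_mid [(0.55, [583.0, -106.0, -0.0])]
round_mat [(0.94, [595.0, 299.0, -2.0]), (0.57, [456.0, -291.0, -2.0])]
square_mat [(0.78, [510.0, 8
[... 163 characters left out ...]
.0, 60.0])]
beaker_mid [(0.72, [705.0, 74.0, 46.0])]
side [[0.69, -0.52, 0.51, 26.35], [-0.73, -0.51, 0.47, -474.61], [0.01, -0.69, -0.73, 790.82], [0.0, 0.0, 0.0, 1.0]]
seal_head_mid [(0.97, [641.0, -231.0, 27.0]), (0.87, [375.0, 12.0, 24.0]), (0.69, [586.0, -109.0, 29.0])]
clevis_mid [(0.94, [596.0, 291.0, 30.0])]
rocker_mid [(0.91, [516.0, 81.0, 24.0])]
round_mat [(0.78, [595.0, 297.0, -0.0])]
square_mat [(0.56, [511.0, 79.0, 1.0]), (0.3, [583.0, -107.0, 33.0])]
oblong_mat [(0.56, [582.0, -110.0, -4.0])]
drip_plate [(0.74, [451.0, -291.0, 0.0])]
oil_bottle_mid [(0.68, [410.0, -101.0, 60.0]), (0.36, [451.0, -289.0, 4.0])]
beaker_mid [(0.8, [702.0, 74.0, 45.0]), (0.33, [596.0, 296.0, 0.0])]
```

View pics/scene0.png

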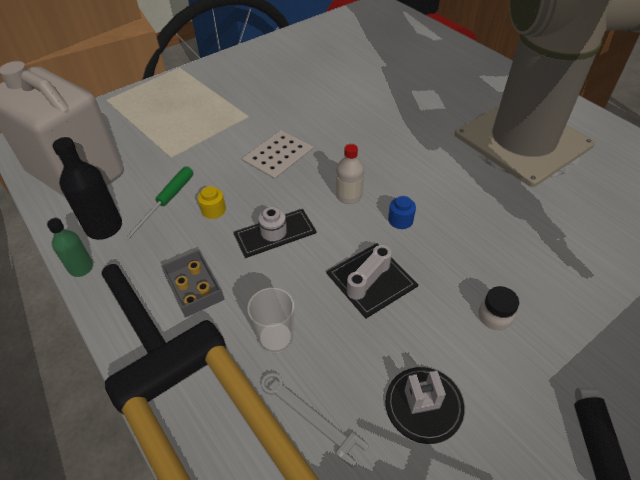

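View pics/side0.png

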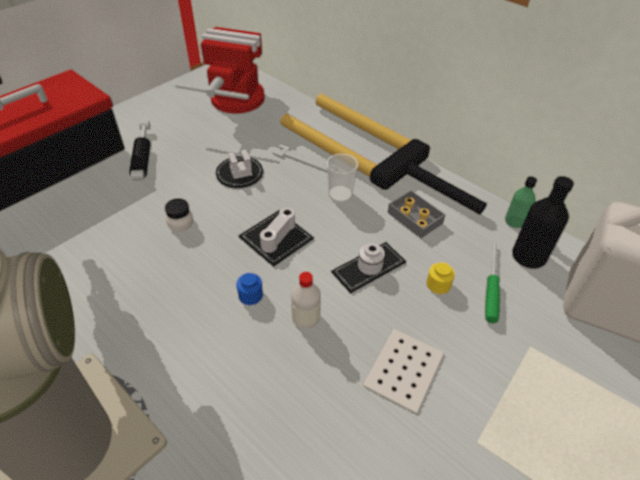

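```bash
cat >> h.py <<'E'
def foot(s,q,z,near,circle=False):
    best=None
    for r in regions_of(q,s)[:4]:
        m=np.array(r['mask']).astype(np.uint8)
        c=[x for x in cv2.findContours(m,cv2.RETR_EXTERNAL,cv2.CHAIN_APPROX_NONE)[0] if len(x)>15]
        if not c: continue
        c=np.vstack(c)
        P=np.array([ray(s,u,v,z)[:2] for u,v in c[:,0]],np.float32)
        o=cv2.minEnclosingCircle(P) if circle else cv2.minAreaRect(P)
        if np.hypot(*(np.array(o[0])-near))<40: return [round(r['p'],2),np.round(o[0],1).tolist(),np.round(o[1],1).tolist()]+([] if circle else [round(o[2],1)])
E
python3 - <<'E'
from h import *
for n in ['scene','side','wrist']:
    s=snapshot(n)
    if n=='wrist': save(s,'w0')
    for q,z,near,c in [('round_mat',6,(595,298),1),('square_mat',6,(511,82),0),('oblong_mat',6,(585,-108),0),('drip_plate',6,(455,-290),0),('rocker_mid',36,(514,81),0),('seal_head_mid',38,(585,-108),1),('clevis_mid',48,(595,290),0)]:
        print(n,q,foot(s,q,z,near,c))
E
```

```text
scene round_mat [0.79, [596.6, 296.9], 57.4]
scene square_mat [0.8, [512.7, 83.8], [115.2, 114.1], 87.3]
scene oblong_mat [0.72, [584.3, -103.8], [72.1, 142.7], 77.4]
scene drip_plate None
scene rocker_mid [0.84, [521.4, 85.7], [125.0, 45.1], 14.6]
scene seal_head_mid [0.64, [589.1, -99.2], 41.2]
scene clevis_mid [0.78, [602.5, 293.2], [52.5, 55.5], 61.3]
side round_mat [0.82, [591.1, 291.9], 57.6]
side square_mat [0.87, [509.1, 79.7], [116.4, 114.4], 87.2]
side oblong_mat [0.75, [582.0, -108.9], [67.5, 144.2], 77.4]
side drip_plate [0.88, [450.6, -291.7], [127.4, 94.3], 13.5]
side rocker_mid [0.67, [508.5, 71.0], [130.9, 50.1], 14.7]
side seal_head_mid [0.65, [578.6, -115.5], 39.7]
side clevis_mid [0.85, [582.7, 271.3], [93.0, 45.2], 57.2]
wrist round_mat None
wrist square_mat None
wrist oblong_mat None
wrist drip_plate None
wrist rocker_mid None
wrist seal_head_mid None
wrist clevis_mid None
```

View pics/w0.png

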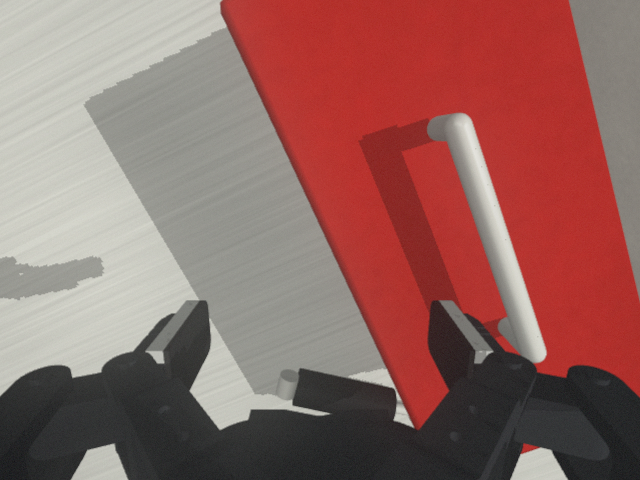

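Run:
```python
from h import *
s=snapshot('scene'); st=sense()
for p in [(356,283),(382,252)]: print(ray(s,*p,36).round(1))
for p in [(235,231),(305,211),(315,229),(243,254)]: print('obl',ray(s,*p,6).round(1))
for p in [(277,131),(312,150),(279,175),(244,155)]: print('plate',ray(s,*p,6).round(1))
from scipy.spatial.transform import Rotation as R
q=snapshot('wrist');T=np.array(q['world_from_camera']);Rt=R.from_euler('xyz',st['tcp_rot'],degrees=True).as_matrix()
print((Rt.T@T[:3,:3]).round(2),(Rt.T@(T[:3,3]-st['tool_pos'])).round(1),q['intrinsics'])
```

```text
[554.2  91.3  36. ]
[478.1  68.7  36. ]
obl [ 640.7 -151.     6. ]
obl [ 508.7 -113.     6. ]
obl [521.1 -64.6   6. ]
obl [657.6 -95.2   6. ]
plate [ 413.3 -350.1    6. ]
plate [ 391.  -249.5    6. ]
plate [ 490.9 -227.5    6. ]
plate [ 514.3 -325.2    6. ]
[[ 0.   -0.96 -0.27]
 [ 1.    0.    0.  ]
 [-0.   -0.27  0.96]] [ 7.00e+01 -1.00e-01 -1.42e+02] [[368.94964289   0.         318.82824004]
 [  0.         368.94964289 240.83135599]
 [  0.           0.           1.        ]]
```

play_rows(increments=[[1,[-28.9,-22.8,0],0],[1,[-28.9,-22.8,0],0],[1,[-28.9,-22.8,0],0],[1,[-28.9,-22.8,0],0],[1,[-28.9,-22.8,0],0],[1,[-28.9,-22.8,0],0],[1,[-28.9,-22.8,0],0],[1,[-28.9,-22.8,0],0],[1,[-28.9,-22.8,0],0],[1,[-28.9,-22.8,0],0],[1,[-28.9,-22.8,0],0],[1,[-28.9,-22.8,0],0]])

```text
time: 3.3
tool_pos: [451.3, 151.9, 231.6]
tcp_rot: [180.0, 0.0, 155.6]
ft_force: [1.1, 1.1, -0.4]
finger_gap: 85.3
grip_force: 0.0
```

play_rows(increments=[[1,[-28.9,-22.8,0],0],[1,[-28.9,-22.8,0],0],[1,[-28.9,-22.8,0],0],[1,[-28.9,-22.8,0],0],[1,[-28.9,-22.8,0],0],[1,[-28.9,-22.8,0],0],[1,[-28.9,-22.8,0],0],[1,[-28.9,-22.8,0],0],[1,[0,0,0],0],[1,[0,0,0],0],[1,[0,0,0],0]])

```text
time: 4.22
tool_pos: [585.5, -108.0, 231.0]
tcp_rot: [180.0, -0.1, 155.5]
ft_force: [1.2, -0.0, -0.4]
finger_gap: 85.2
grip_force: 0.0
```

```bash
cat >> h.py <<'E'
def delta(x,y,z=None):
    s=sense();p=s['tool_pos'];a=np.radians(s['tcp_rot'][2]);d=np.array([x,y])-p[:2]
    return dict(pos=p.round(1).tolist(),rot=s['tcp_rot'].round(2).tolist(),tx=round(d@[np.cos(a),np.sin(a)],1),ty=round(d@[np.sin(a),-np.cos(a)],1),tz=None if z is None else round(p[2]-z,1))
E
python3 - <<'E'
from h import *
s=snapshot('wrist');save(s,'w1')
for q,z,near,c in [('oblong_mat',6,(585,-108),0),('seal_head_mid',44,(585,-108),1)]: print(q,foot(s,q,z,near,c))
print([(round(r['p'],2),w(s,r['xyz']).round().tolist()) for r in pinpoint('seal_head_mid',s)[:3]])
print(delta(584,-108),sense()['time'],proj(s,[584,-108,38+6]),proj(s,[584,-108,56]))
E
```

```text
oblong_mat [0.6, [582.2, -106.3], [63.9, 140.0], 77.4]
seal_head_mid [0.79, [581.8, -105.9], 25.5]
[(0.89, [586.0, -106.0, 29.0]), (0.63, [640.0, -227.0, 24.0])]
{'pos': [585.6, -107.0, 231.7], 'rot': [179.99, 0.02, 155.64], 'tx': np.float64(1.0), 'ty': np.float64(-1.6), 'tz': None} 4.4167 (np.float64(318.02019368867997), np.float64(214.17091345122316)) (np.float64(317.99880270536295), np.float64(216.96415168678342))
```

View pics/w1.png

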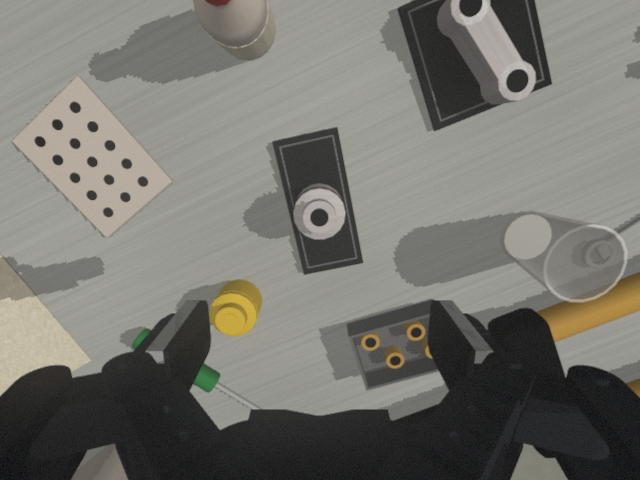

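play_rows(increments=[[1,[1,0,36],0],[1,[0,0,38],0],[1,[0,0,38],0],[1,[0,0,38],0],[1,[0,0,38],0],[1,[0,0,20],0],[1,[0,0,12],0],[1,[0,0,0],0],[1,[0,0,0],0]])

```text
time: 5.17
tool_pos: [585.2, -107.4, 12.1]
tcp_rot: [180.0, 0.0, 155.6]
ft_force: [0.5, -0.8, 0.4]
finger_gap: 85.0
grip_force: 0.0
```

play_rows(force=40, increments=[[-1,[0,0,0],0],[-1,[0,0,0],0],[-1,[0,0,0],0],[-1,[0,0,0],0],[-1,[0,0,0],0],[-1,[0,0,0],0],[-1,[0,0,0],0],[-1,[0,0,0],0],[-1,[0,0,0],0],[-1,[0,0,0],0]])

```text
time: 6.0
tool_pos: [586.5, -108.2, 13.5]
tcp_rot: [180.0, 0.2, 155.5]
ft_force: [-0.9, 1.0, 6.3]
finger_gap: 47.2
grip_force: 41.8
```

play_rows(increments=[[-1,[0,0,-10],0],[-1,[0,0,-30],0],[-1,[0,0,-40],0],[-1,[0,0,-40],0],[-1,[5.8,-27.8,-20],0],[-1,[5.8,-27.8,0],0],[-1,[5.8,-27.8,0],0],[-1,[5.8,-27.8,0],0],[-1,[5.8,-27.8,0],0],[-1,[5.8,-27.8,0],0],[-1,[5.8,-27.8,0],0],[-1,[5.8,-27.8,0],0]])

```text
time: 7.0
tool_pos: [449.5, -292.0, 152.2]
tcp_rot: [-180.0, 0.0, 155.5]
ft_force: [0.2, -1.1, -1.7]
finger_gap: 46.9
grip_force: 41.8
```

play_rows(increments=[[-1,[0,0,30],0],[-1,[0,0,40],0],[-1,[0,0,40],0],[-1,[0,0,15],0],[-1,[0,0,10],0],[-1,[0,0,4],0],[-1,[0,0,0],0],[-1,[0,0,0],0]])

```text
time: 7.67
tool_pos: [451.6, -291.8, 14.1]
tcp_rot: [-180.0, 0.1, 155.6]
ft_force: [0.5, -0.2, -1.4]
finger_gap: 46.6
grip_force: 42.7
```

play_rows(increments=[[-1,[0,0,1],0],[-1,[0,0,0],0],[-1,[0,0,0],0],[1,[0,0,0],0],[1,[0,0,0],0],[1,[0,0,0],0],[1,[0,0,0],0],[1,[0,0,0],0],[1,[0,0,0],0],[1,[0,0,0],0],[1,[0,0,0],0],[1,[0,0,0],0]])

```text
time: 8.67
tool_pos: [450.5, -291.0, 11.3]
tcp_rot: [180.0, -0.0, 155.5]
ft_force: [0.5, -0.1, 0.5]
finger_gap: 85.4
grip_force: 0.0
```

play_rows(increments=[[1,[0,0,-30],0],[1,[0,0,-38],0],[1,[0,0,-38],0],[1,[0,0,-38],0],[1,[0,0,-38],0],[1,[0,0,-30],0],[1,[0,0,0],0],[1,[0,0,0],0]])

```text
time: 9.33
tool_pos: [451.8, -292.0, 226.2]
tcp_rot: [-179.9, 0.3, 155.5]
ft_force: [-0.8, 0.3, -0.2]
finger_gap: 85.6
grip_force: 0.0
```

Run:
```python
from h import *
s=snapshot('wrist');save(s,'w2')
for q,z,near,c in [('drip_plate',6,(451,-291),0),('seal_head_mid',44,(451,-291),1)]: print(q,foot(s,q,z,near,c))
print(delta(512,81))
```

```text
drip_plate [0.9, [451.3, -290.2], [124.8, 94.6], 13.9]
seal_head_mid [0.85, [447.1, -290.0], 26.1]
{'pos': [449.8, -290.4, 221.5], 'rot': [179.96, -0.15, 155.54], 'tx': np.float64(97.1), 'ty': np.float64(363.8), 'tz': None}
```

View pics/w2.png

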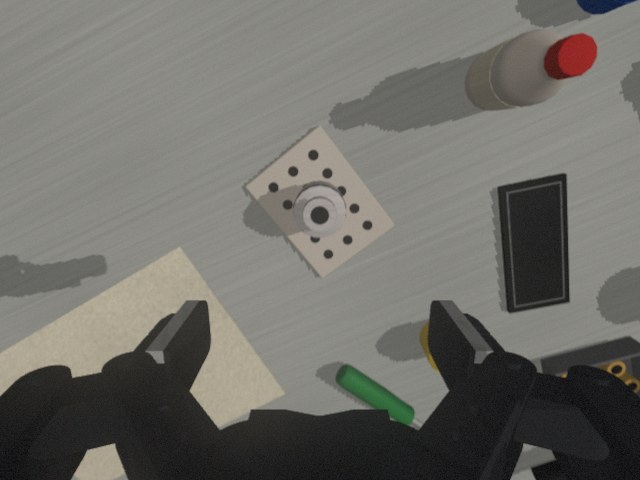

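play_rows(increments=[[1,[8.2,30.3,0],0],[1,[8.2,30.3,0],0],[1,[8.2,30.3,0],0],[1,[8.2,30.3,0],0],[1,[8.2,30.3,0],0],[1,[8.2,30.3,0],0],[1,[8.2,30.3,0],0],[1,[8.2,30.3,0],0],[1,[8.2,30.3,0],0],[1,[8.2,30.3,0],0],[1,[8.2,30.3,0],0],[1,[8.2,30.3,0],0]])

```text
time: 10.48
tool_pos: [510.4, 82.2, 221.1]
tcp_rot: [-179.9, -0.2, 155.5]
ft_force: [1.2, -0.4, -0.4]
finger_gap: 85.6
grip_force: 0.0
```

play_rows(increments=[[1,[0,0,0],-0.118],[1,[0,0,0],-0.118],[1,[0,0,0],-0.118],[1,[0,0,0],-0.118],[1,[0,0,0],-0.118],[1,[0,0,0],-0.118],[1,[0,0,0],0],[1,[0,0,0],0]])

```text
time: 11.15
tool_pos: [510.6, 80.7, 221.6]
tcp_rot: [180.0, -0.2, -164.1]
ft_force: [-0.8, -0.2, 0.3]
finger_gap: 85.3
grip_force: 0.0
```

Run:
```python
from h import *
s=snapshot('wrist');save(s,'w3')
for q,z,near,c in [('square_mat',6,(511,82),0),('rocker_mid',42,(512,81),0)]: print(q,foot(s,q,z,near,c))
print([(round(r['p'],2),w(s,r['xyz']).round().tolist()) for r in pinpoint('rocker_mid',s)[:2]])
print(delta(512,81))
```

```text
square_mat [0.88, [509.8, 82.4], [112.2, 113.2], 86.9]
rocker_mid [0.76, [513.5, 79.7], [104.0, 31.3], 15.1]
[(0.78, [519.0, 78.0, 23.0])]
{'pos': [511.3, 80.7, 222.8], 'rot': [179.99, -0.04, -164.03], 'tx': np.float64(-0.8), 'ty': np.float64(0.1), 'tz': None}
```

View pics/w3.png

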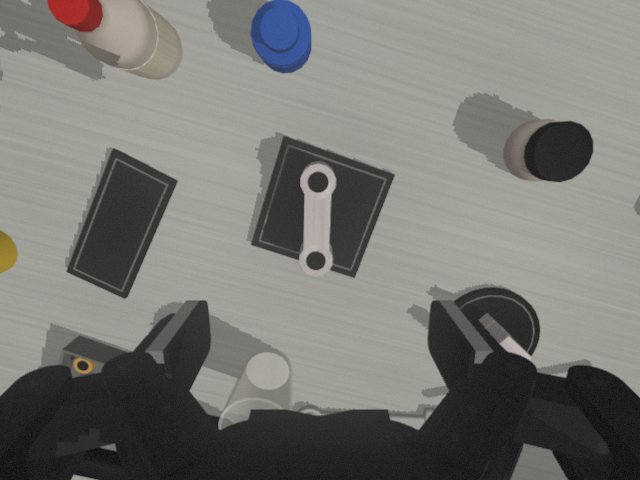

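Run:
```python
from h import *
s=snapshot('wrist')
g=cv2.cvtColor(s['color'],cv2.COLOR_RGB2GRAY)
P=[]
for u,v in [(318,181),(316,261)]:
    m=(g[v-9:v+10,u-9:u+10]<80); y,x=np.nonzero(m); p=(u-9+x.mean(),v-9+y.mean()); print(p,m.sum()); P.append(ray(s,*p,42))
c=(P[0]+P[1])/2; d=P[0]-P[1]; print(P,c,np.degrees(np.arctan2(d[1],d[0])),np.hypot(*d[:2]))
print(delta(c[0],c[1]),foot(s,'oblong_mat',6,(583,-107)))
```

```text
(np.float64(317.92929292929296), np.float64(180.55555555555554)) 297
(np.float64(315.61570247933884), np.float64(259.1115702479339)) 242
[array([480.31778109,  71.26957786,  42.        ]), array([550.15849701,  89.02937954,  42.        ])] [515.23813905  80.1494787   42.        ] -165.7326462849632 72.06341760107846
{'pos': [511.3, 80.7, 223.0], 'rot': [179.99, -0.03, -164.0], 'tx': np.float64(-3.6), 'ty': np.float64(-1.6), 'tz': None} [0.6, [581.8, -105.3], [66.9, 143.4], 77.3]
```

play_rows(increments=[[1,[-3.6,-1.6,20],0.03],[1,[0,0,38],0],[1,[0,0,38],0],[1,[0,0,38],0],[1,[0,0,38],0],[1,[0,0,24],0],[1,[0,0,12],0],[1,[0,0,0],0],[1,[0,0,0],0]])

```text
time: 12.2
tool_pos: [515.7, 80.2, 15.9]
tcp_rot: [180.0, -0.0, -165.6]
ft_force: [0.2, -1.2, 0.2]
finger_gap: 85.0
grip_force: 0.0
```

play_rows(force=40, increments=[[-1,[0,0,0],0],[-1,[0,0,0],0],[-1,[0,0,0],0],[-1,[0,0,0],0],[-1,[0,0,0],0],[-1,[0,0,0],0],[-1,[0,0,0],0],[-1,[0,0,0],0],[-1,[0,0,0],0],[-1,[0,0,0],0],[-1,[0,0,0],0],[-1,[0,0,0],0]])

```text
time: 13.2
tool_pos: [516.1, 80.2, 16.2]
tcp_rot: [-180.0, 0.1, -165.6]
ft_force: [-0.5, -0.8, 5.7]
finger_gap: 23.3
grip_force: 41.1
```

Run:
```python
from h import *
s=snapshot('scene');print(delta(582,-106),sense()['finger_gap'])
```

```text
{'pos': [516.1, 80.2, 16.2], 'rot': [-179.98, 0.07, -165.61], 'tx': np.float64(-17.6), 'ty': np.float64(-196.7), 'tz': None} 23.184351414609914
```

play_rows(increments=[[-1,[0,0,-10],0],[-1,[0,0,-30],0],[-1,[0,0,-40],0],[-1,[0,0,-30],0],[-1,[-2.2,-24.6,-20],0],[-1,[-2.2,-24.6,0],0],[-1,[-2.2,-24.6,0],0],[-1,[-2.2,-24.6,0],0],[-1,[-2.2,-24.6,0],0],[-1,[-2.2,-24.6,0],0],[-1,[-2.2,-24.6,0],0],[-1,[-2.2,-24.6,0],0]])

```text
time: 14.25
tool_pos: [581.1, -107.0, 145.2]
tcp_rot: [180.0, -0.1, -165.6]
ft_force: [-0.6, 0.0, -2.4]
finger_gap: 23.2
grip_force: 40.1
```

play_rows(increments=[[-1,[0,0,20],0.118],[-1,[0,0,20],0.118],[-1,[0,0,20],0.118],[-1,[0,0,20],0.117],[-1,[0,0,0],0],[-1,[0,0,0],0]])

```text
time: 14.75
tool_pos: [579.7, -105.6, 64.0]
tcp_rot: [180.0, -0.2, 167.6]
ft_force: [-0.0, 0.5, -1.9]
finger_gap: 23.4
grip_force: 40.1
```

Run:
```python
from h import *
s=snapshot('wrist');save(s,'w4')
d=delta(582.3,-106);print(d,sense()['finger_gap'],foot(s,'oblong_mat',6,(583,-107)))
z=d['pos'][2]-16+42; print(foot(s,'rocker_mid',z,(582,-106)))
```

```text
{'pos': [581.1, -106.0, 65.7], 'rot': [180.0, -0.05, 167.66], 'tx': np.float64(-1.2), 'ty': np.float64(0.2), 'tz': None} 23.259790807585187 [0.69, [557.1, -100.7], [64.3, 88.7], 77.7]
[0.76, [566.2, -102.8], [30.2, 87.0], 77.1]
```

View pics/w4.png

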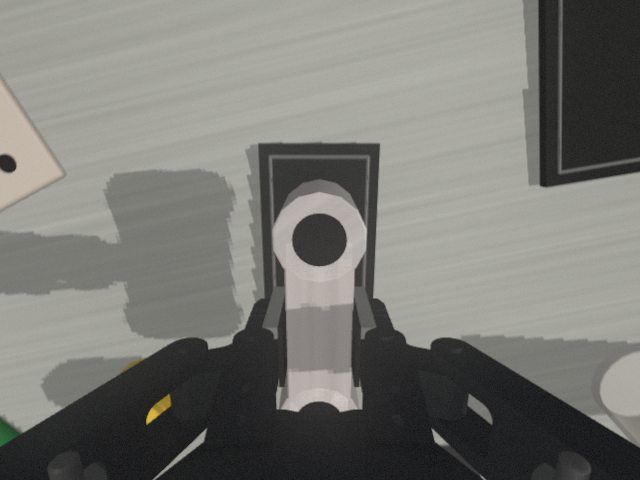

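Run:
```python
from h import *
s=snapshot('wrist');p=sense()['tool_pos'];z=p[2]-16.2+42
e=ray(s,320,143.5,6);b=ray(s,319.5,240,z);u=np.array([-np.cos(np.radians(12.65)),np.sin(np.radians(12.65))])
n=np.array([-u[1],u[0]])
print(p,e,b,'mat c',e[:2]-70*u,'rocker c',b[:2]-36*u,'along err',(e-b)[:2]@u-34,'lat',(e-b)[:2]@n)
```

```text
[ 582.66893419 -106.34192629   67.41010248] [518.53008287 -91.54207469   6.        ] [546.27992254 -98.05068621  93.21010248] mat c [ 586.83090458 -106.87171113] rocker c [ 581.40605942 -105.93449923] along err -5.498407139780717 lat -0.2735508728738594
```

Run:
```python
from h import *
s=snapshot('wrist');g=cv2.cvtColor(s['color'],cv2.COLOR_RGB2GRAY)
print(g[130:165:1,300].tolist());p=sense()['tool_pos'];print(p)
for v in (134,138,144,150): print(v,ray(s,320,v,6))
sc=snapshot('scene')
for n,q in (('w',s),('s',sc)):
  for k in 'oblong_mat','rocker_mid':
    for r in regions_of(k,q)[:2]:
        m=np.array(r['mask']);y,x=np.nonzero(m);print(n,k,round(r['p'],2),x.min(),x.max(),y.min(),y.max())
```

```text
[169, 169, 171, 168, 165, 113, 63, 62, 58, 58, 58, 59, 56, 58, 57, 59, 61, 96, 113, 112, 89, 61, 52, 56, 53, 54, 57, 53, 55, 55, 56, 51, 57, 54, 55]
[ 582.58576044 -106.35502331   67.26261431]
134 [513.9566136  -90.50311603   6.        ]
138 [515.94763671 -90.9395786    6.        ]
144 [518.95592458 -91.59904117   6.        ]
150 [521.99062062 -92.26429291   6.        ]
w oblong_mat 0.89 258 378 134 297
w rocker_mid 0.61 271 366 179 414
s oblong_mat 0.69 233 315 209 257
s oblong_mat 0.51 405 445 371 412
s rocker_mid 0.8 242 299 185 224
```

play_rows(increments=[[-1,[-1,0,15],0],[-1,[0,0,15],0],[-1,[0,0,10],0],[-1,[0,0,6],0],[-1,[0,0,3],0],[-1,[0,0,1],0],[-1,[0,0,0],0],[-1,[0,0,0],0],[-1,[0,0,0],0],[-1,[0,0,0],0]])

```text
time: 16.08
tool_pos: [582.7, -106.4, 16.2]
tcp_rot: [-180.0, 0.0, 167.4]
ft_force: [-3.3, 1.4, 5.7]
finger_gap: 23.6
grip_force: 41.2
```

play_rows(increments=[[1,[0,0,0],0],[1,[0,0,0],0],[1,[0,0,0],0],[1,[0,0,0],0],[1,[0,0,0],0],[1,[0,0,0],0],[1,[0,0,0],0],[1,[0,0,0],0],[1,[0,0,0],0],[1,[0,0,0],0]])

```text
time: 16.92
tool_pos: [582.3, -106.3, 15.3]
tcp_rot: [180.0, -0.0, 167.4]
ft_force: [0.1, -0.8, -0.7]
finger_gap: 85.4
grip_force: 0.0
```

play_rows(increments=[[1,[0,0,-30],0],[1,[0,0,-38],0],[1,[0,0,-38],0],[1,[0,0,-38],0],[1,[0,0,-38],0],[1,[0,0,-30],0],[1,[0,0,0],0],[1,[0,0,0],0],[1,[0,0,0],0],[1,[0,0,0],0]])

```text
time: 17.75
tool_pos: [581.3, -106.0, 225.2]
tcp_rot: [180.0, -0.2, 167.4]
ft_force: [-0.2, -0.2, -1.1]
finger_gap: 85.3
grip_force: 0.0
```

Run:
```python
from h import *
s=snapshot('wrist');save(s,'w5')
for q,z,near,c in [('oblong_mat',6,(582,-106),0),('rocker_mid',42,(582,-106),0),('square_mat',6,(511,82),0)]: print(q,foot(s,q,z,near,c))
print(delta(594,292))
```

```text
oblong_mat [0.9, [582.5, -106.5], [65.5, 141.1], 77.5]
rocker_mid [0.64, [580.2, -106.4], [31.5, 103.4], 77.4]
square_mat [0.71, [510.1, 81.5], [114.3, 112.6], 87.1]
{'pos': [581.6, -106.1, 225.7], 'rot': [179.99, -0.15, 167.41], 'tx': np.float64(74.7), 'ty': np.float64(391.2), 'tz': None}
```

View pics/w5.png

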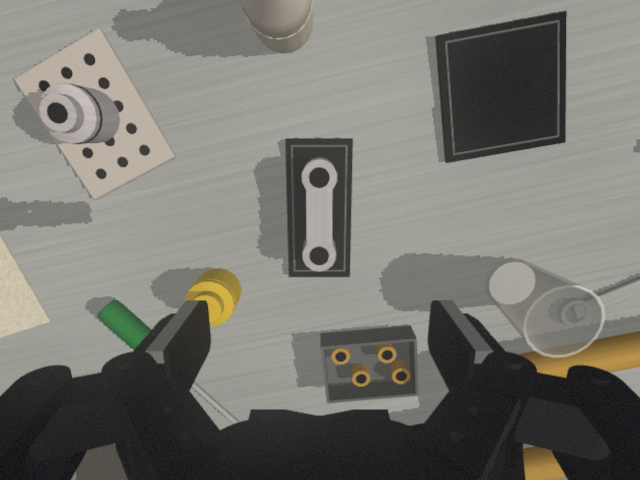

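play_rows(increments=[[1,[6.2,32.6,0],0],[1,[6.2,32.6,0],0],[1,[6.2,32.6,0],0],[1,[6.2,32.6,0],0],[1,[6.2,32.6,0],0],[1,[6.2,32.6,0],0],[1,[6.2,32.6,0],0],[1,[6.2,32.6,0],0],[1,[6.2,32.6,0],0],[1,[6.2,32.6,0],0],[1,[6.2,32.6,0],0],[1,[6.2,32.6,0],0]])

```text
time: 18.95
tool_pos: [594.5, 293.3, 226.5]
tcp_rot: [-180.0, -0.0, 167.4]
ft_force: [0.6, -0.4, -0.3]
finger_gap: 85.2
grip_force: 0.0
```

play_rows(increments=[[1,[0,0,0],0],[1,[0,0,0],0],[1,[0,0,0],0],[1,[0,0,0],0]])

```text
time: 19.28
tool_pos: [595.1, 290.6, 226.9]
tcp_rot: [-180.0, -0.0, 167.4]
ft_force: [-1.3, 0.2, 0.1]
finger_gap: 85.3
grip_force: 0.0
```

Run:
```python
from h import *
s=snapshot('wrist');save(s,'w6')
for q,z,near,c in [('round_mat',6,(595,295),1),('clevis_mid',54,(594,292),0)]: print(q,foot(s,q,z,near,c))
print([(round(r['p'],2),w(s,r['xyz']).round().tolist()) for r in pinpoint('clevis_mid',s)[:2]])
print(delta(594,292))
cv2.imwrite('pics/w6c.png',cv2.resize(cv2.cvtColor(s['color'],cv2.COLOR_RGB2BGR)[140:290,230:430],None,fx=4,fy=4,interpolation=cv2.INTER_CUBIC))
```

```text
round_mat [0.78, [594.2, 296.4], 56.0]
clevis_mid [0.73, [591.2, 290.7], [35.5, 47.3], 63.2]
[(0.74, [593.0, 291.0, 27.0])]
{'pos': [595.3, 290.7, 227.5], 'rot': [180.0, 0.01, 167.32], 'tx': np.float64(1.6), 'ty': np.float64(1.0), 'tz': None}
```

View pics/w6c.png

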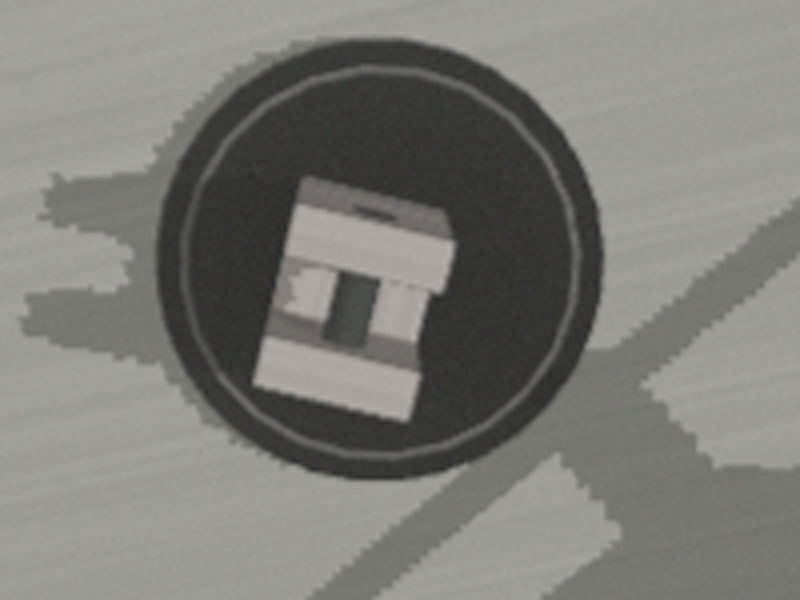

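play_rows(increments=[[1,[0,-1.2,10],0.114],[1,[0,0,30],0.114],[1,[0,0,38],0],[1,[0,0,38],0],[1,[0,0,38],0],[1,[0,0,30],0],[1,[0,0,20],0],[1,[0,0,10],0],[1,[0,0,0],0],[1,[0,0,0],0]])

```text
time: 20.32
tool_pos: [595.2, 290.3, 14.0]
tcp_rot: [180.0, 0.0, 154.3]
ft_force: [0.0, 0.4, 0.4]
finger_gap: 85.5
grip_force: 0.0
```

play_rows(force=40, increments=[[-1,[0,0,0],0],[-1,[0,0,0],0],[-1,[0,0,0],0],[-1,[0,0,0],0],[-1,[0,0,0],0],[-1,[0,0,0],0],[-1,[0,0,0],0],[-1,[0,0,0],0],[-1,[0,0,0],0],[-1,[0,0,0],0],[-1,[0,0,0],0]])

```text
time: 21.23
tool_pos: [595.7, 290.9, 14.8]
tcp_rot: [179.9, 0.1, 154.3]
ft_force: [-0.0, -0.3, 5.9]
finger_gap: 35.4
grip_force: 40.6
```

Run:
```python
from h import *
s=snapshot('scene');print(delta(510.2,81.9),sense()['finger_gap'])
```

```text
{'pos': [595.7, 290.9, 14.9], 'rot': [179.91, 0.09, 154.35], 'tx': np.float64(-13.4), 'ty': np.float64(-225.5), 'tz': None} 35.46305031238968
```

play_rows(increments=[[-1,[0,0,-10],0],[-1,[0,0,-30],0],[-1,[0,0,-40],0],[-1,[0,0,-30],0],[-1,[-1.7,-28.2,-20],0],[-1,[-1.7,-28.2,0],0],[-1,[-1.7,-28.2,0],0],[-1,[-1.7,-28.2,0],0],[-1,[-1.7,-28.2,0],0],[-1,[-1.7,-28.2,0],0],[-1,[-1.7,-28.2,0],0],[-1,[-1.7,-28.2,0],0]])

```text
time: 22.28
tool_pos: [508.4, 80.2, 143.7]
tcp_rot: [-180.0, 0.0, 154.4]
ft_force: [-0.0, 0.6, -2.0]
finger_gap: 35.5
grip_force: 40.5
```

play_rows(increments=[[-1,[0,0,20],-0.099],[-1,[0,0,20],-0.099],[-1,[0,0,20],-0.099],[-1,[0,0,20],-0.099],[-1,[0,0,0],0],[-1,[0,0,0],0],[-1,[0,0,0],0],[-1,[0,0,0],0],[-1,[0,0,0],0]])

```text
time: 23.03
tool_pos: [510.6, 81.5, 65.1]
tcp_rot: [180.0, 0.2, 177.0]
ft_force: [-0.1, 0.3, -2.1]
finger_gap: 35.4
grip_force: 40.6
```

Run:
```python
from h import *
s=snapshot('wrist');save(s,'w7');print(delta(510.2,81.9),sense()['finger_gap'],sense()['ft_force'])
c=sense()['tool_pos'];z=c[2]-14.9+54
for a in (-1,1): print(proj(s,[c[0],c[1],z]))
```

```text
{'pos': [510.4, 81.4, 64.8], 'rot': [179.98, 0.14, 176.98], 'tx': np.float64(0.2), 'ty': np.float64(0.4), 'tz': None} 35.1879231393598 [ 0.04237534 -0.66737673 -1.42284962]
(np.float64(318.38980888336323), np.float64(361.9387462026188))
(np.float64(318.38980888336323), np.float64(361.9387462026188))
```

View pics/w7.png

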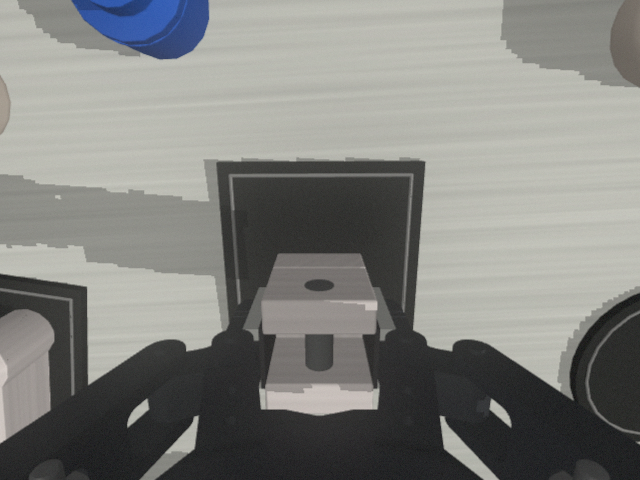

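play_rows(increments=[[-1,[-0.5,0.8,15],0],[-1,[0,0,15],0],[-1,[0,0,10],0],[-1,[0,0,6],0],[-1,[0,0,3],0],[-1,[0,0,1],0],[-1,[0,0,0],0],[-1,[0,0,0],0],[-1,[0,0,0],0],[-1,[0,0,0],0]])

```text
time: 23.92
tool_pos: [510.3, 82.1, 14.8]
tcp_rot: [-180.0, 0.0, 177.0]
ft_force: [-6.3, -0.3, 8.7]
finger_gap: 35.1
grip_force: 41.7
```

play_rows(increments=[[1,[0,0,0],0],[1,[0,0,0],0],[1,[0,0,0],0],[1,[0,0,0],0],[1,[0,0,0],0],[1,[0,0,0],0],[1,[0,0,0],0],[1,[0,0,0],0],[1,[0,0,0],0],[1,[0,0,0],0]])

```text
time: 24.75
tool_pos: [509.8, 82.1, 13.3]
tcp_rot: [-180.0, -0.0, 177.0]
ft_force: [0.4, 0.1, -0.0]
finger_gap: 85.5
grip_force: 0.0
```

play_rows(increments=[[1,[0,0,-30],0],[1,[0,0,-38],0],[1,[0,0,-38],0],[1,[0,0,-38],0],[1,[0,0,-38],0],[1,[0,0,-30],0],[1,[0,0,0],0],[1,[0,0,0],0],[1,[0,0,0],0],[1,[0,0,0],0]])

```text
time: 25.58
tool_pos: [508.9, 82.0, 223.4]
tcp_rot: [-180.0, -0.2, 177.0]
ft_force: [-0.9, -1.3, 0.0]
finger_gap: 85.5
grip_force: 0.0
```

Run:
```python
from h import *
s=snapshot('wrist');save(s,'w8')
for q,z,near,c in [('square_mat',6,(510,82),0),('clevis_mid',54,(510,82),0)]: print(q,foot(s,q,z,near,c))
print(delta(450.5,-291))
```

```text
square_mat [0.6, [510.1, 82.2], [113.1, 113.4], 87.1]
clevis_mid [0.74, [506.4, 81.9], [36.0, 47.5], 87.1]
{'pos': [509.0, 82.0, 223.6], 'rot': [-179.98, -0.17, 177.03], 'tx': np.float64(39.1), 'ty': np.float64(-375.5), 'tz': None}
```

View pics/w8.png

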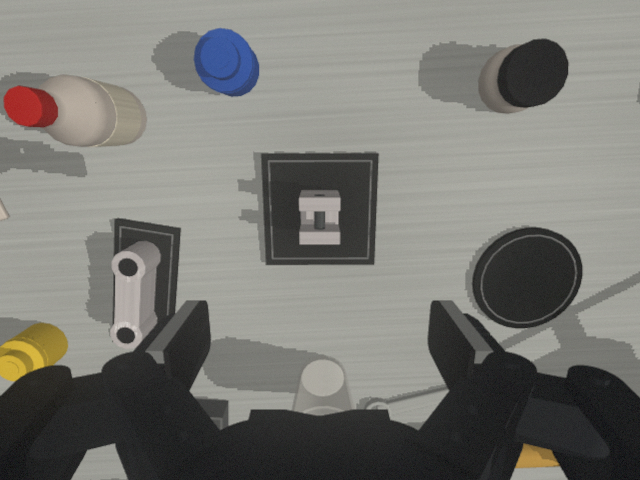

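play_rows(increments=[[1,[3.3,-31.3,0],0],[1,[3.3,-31.3,0],0],[1,[3.3,-31.3,0],0],[1,[3.3,-31.3,0],0],[1,[3.3,-31.3,0],0],[1,[3.3,-31.3,0],0],[1,[3.3,-31.3,0],0],[1,[3.3,-31.3,0],0],[1,[3.3,-31.3,0],0],[1,[3.3,-31.3,0],0],[1,[3.3,-31.3,0],0],[1,[3.3,-31.3,0],0]])

```text
time: 26.73
tool_pos: [450.0, -292.2, 224.3]
tcp_rot: [179.9, -0.1, 177.0]
ft_force: [-0.0, -0.4, 0.4]
finger_gap: 85.2
grip_force: 0.0
```

play_rows(increments=[[1,[0,0,0],0],[1,[0,0,0],0],[1,[0,0,0],0],[1,[0,0,0],0]])

```text
time: 27.07
tool_pos: [450.9, -289.9, 224.8]
tcp_rot: [180.0, -0.0, 177.1]
ft_force: [0.1, -0.5, 0.2]
finger_gap: 85.3
grip_force: 0.0
```

Run:
```python
from h import *
s=snapshot('wrist')
print(foot(s,'seal_head_mid',44,(450,-291),1))
g=cv2.cvtColor(s['color'],cv2.COLOR_RGB2GRAY);u,v=[int(round(t)) for t in proj(s,[450.5,-291,56])]
m=g[v-9:v+10,u-9:u+10]<80;y,x=np.nonzero(m);p=(u-9+x.mean(),v-9+y.mean());c=ray(s,*p,56)
print(m.sum(),p,c,delta(c[0],c[1]))
```

```text
[0.87, [446.9, -291.0], 26.3]
236 (np.float64(317.1906779661017), np.float64(218.69915254237287)) [ 449.77119519 -290.96390339   56.        ] {'pos': [451.2, -289.9, 225.2], 'rot': [179.98, -0.01, 177.12], 'tx': np.float64(1.4), 'ty': np.float64(-1.2), 'tz': None}
```

play_rows(increments=[[1,[1,-1,30],0],[1,[0,0,38],0],[1,[0,0,38],0],[1,[0,0,38],0],[1,[0,0,38],0],[1,[0,0,20],0],[1,[0,0,10],0],[1,[0,0,0],0],[1,[0,0,0],0]])

```text
time: 27.92
tool_pos: [450.4, -291.8, 14.1]
tcp_rot: [-180.0, 0.0, 177.1]
ft_force: [1.1, -0.9, 0.8]
finger_gap: 85.7
grip_force: 0.0
```

play_rows(force=40, increments=[[-1,[0,0,0],0],[-1,[0,0,0],0],[-1,[0,0,0],0],[-1,[0,0,0],0],[-1,[0,0,0],0],[-1,[0,0,0],0],[-1,[0,0,0],0],[-1,[0,0,0],0],[-1,[0,0,0],0],[-1,[0,0,0],0]])

```text
time: 28.75
tool_pos: [451.1, -292.8, 15.4]
tcp_rot: [-179.9, 0.2, 177.0]
ft_force: [-0.7, 1.4, 8.6]
finger_gap: 47.2
grip_force: 40.7
```

Run:
```python
from h import *
s=snapshot('scene');print(delta(594.2,295.8),sense()['finger_gap'])
```

```text
{'pos': [451.1, -292.8, 15.4], 'rot': [-179.9, 0.15, 177.03], 'tx': np.float64(-112.4), 'ty': np.float64(595.2), 'tz': None} 46.700119897319006
```

play_rows(increments=[[-1,[0,0,-10],0],[-1,[0,0,-30],0],[-1,[0,0,-40],0],[-1,[0,0,-40],0],[-1,[0,0,-40],0],[-1,[0,0,-20],0],[-1,[-6.2,33.1,0],0],[-1,[-6.2,33.1,0],0],[-1,[-6.2,33.1,0],0],[-1,[-6.2,33.1,0],0],[-1,[-6.2,33.1,0],0],[-1,[-6.2,33.1,0],0]])

```text
time: 29.8
tool_pos: [497.2, -94.0, 194.3]
tcp_rot: [-180.0, 0.0, 177.0]
ft_force: [0.5, 0.3, -1.4]
finger_gap: 46.9
grip_force: 41.9
```

play_rows(increments=[[-1,[-6.2,33.1,0],0],[-1,[-6.2,33.1,0],0],[-1,[-6.2,33.1,0],0],[-1,[-6.2,33.1,0],0],[-1,[-6.2,33.1,0],0],[-1,[-6.2,33.1,0],0],[-1,[-6.2,33.1,0],0],[-1,[-6.2,33.1,0],0],[-1,[-6.2,33.1,0],0],[-1,[-6.2,33.1,0],0],[-1,[-6.2,33.1,0],0],[-1,[-6.2,33.1,0],0]])

```text
time: 30.8
tool_pos: [592.1, 298.9, 194.1]
tcp_rot: [-180.0, 0.0, 177.0]
ft_force: [-0.5, -0.6, -1.2]
finger_gap: 46.7
grip_force: 41.9
```

play_rows(increments=[[-1,[0,0,30],0],[-1,[0,0,30],0],[-1,[0,0,20],0],[-1,[0,0,0],0],[-1,[0,0,0],0],[-1,[0,0,0],0],[-1,[0,0,0],0]])

```text
time: 31.38
tool_pos: [593.8, 297.7, 116.5]
tcp_rot: [179.9, 0.2, 177.0]
ft_force: [0.5, -0.2, -0.8]
finger_gap: 47.0
grip_force: 42.0
```

Run:
```python
from h import *
s=snapshot('wrist');save(s,'w9')
p=sense()['tool_pos'];print(foot(s,'round_mat',6,(594,296),1),delta(594.2,295.8),sense()['finger_gap'])
for c in [(594.2,295.8),tuple(p[:2])]:
    for a in np.radians([120,150,180,210,240]): 
        u,v=proj(s,[c[0]+56*np.cos(a),c[1]+56*np.sin(a),6]);cv2.circle(s['color'],(int(u),int(v)),2,(255,0,0) if c[0]==594.2 else (0,255,0),-1)
save(s,'w9')
```

```text
[0.74, [594.2, 296.0], 56.0] {'pos': [593.5, 297.7, 116.0], 'rot': [179.9, 0.2, 177.01], 'tx': np.float64(-0.8), 'ty': np.float64(-1.8), 'tz': None} 46.635914146268
```

View pics/w9.png

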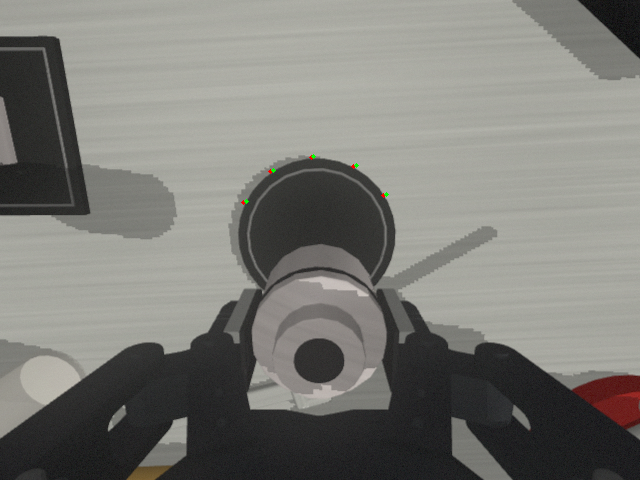

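play_rows(increments=[[-1,[-0.8,-1.5,20],0],[-1,[0,0,30],0],[-1,[0,0,30],0],[-1,[0,0,10],0],[-1,[0,0,6],0],[-1,[0,0,3],0],[-1,[0,0,1],0],[-1,[0,0,0],0],[-1,[0,0,0],0],[-1,[0,0,0],0],[-1,[0,0,0],0]])

```text
time: 32.4
tool_pos: [594.3, 296.4, 15.5]
tcp_rot: [179.9, 0.2, 177.0]
ft_force: [-1.2, 0.2, 7.3]
finger_gap: 46.3
grip_force: 42.8
```

play_rows(increments=[[1,[0,0,0],0],[1,[0,0,0],0],[1,[0,0,0],0],[1,[0,0,0],0],[1,[0,0,0],0],[1,[0,0,0],0],[1,[0,0,0],0],[1,[0,0,0],0],[1,[0,0,0],0],[1,[0,0,0],0]])

```text
time: 33.23
tool_pos: [592.8, 295.8, 13.3]
tcp_rot: [-180.0, -0.0, 177.0]
ft_force: [-0.1, 0.7, 0.1]
finger_gap: 85.1
grip_force: 0.0
```

play_rows(increments=[[1,[0,0,-30],0],[1,[0,0,-38],0],[1,[0,0,-38],0],[1,[0,0,-38],0],[1,[0,0,-38],0],[1,[0,0,-30],0],[1,[0,0,0],0],[1,[0,0,0],0],[1,[0,0,0],0],[1,[0,0,0],0]])

```text
time: 34.07
tool_pos: [591.9, 295.4, 223.2]
tcp_rot: [-179.9, -0.2, 177.0]
ft_force: [-0.7, 0.1, -1.4]
finger_gap: 85.4
grip_force: 0.0
```

Run:
```python
from h import *
s=snapshot('wrist')
print(foot(s,'round_mat',6,(594,296),1),foot(s,'seal_head_mid',44,(594,296),1))
a=snapshot('side')
for q in ['oil_bottle_mid','beaker_mid','seal_head_mid','clevis_mid','rocker_mid']: print(q,[(round(r['p'],2),w(a,r['xyz']).round().tolist()) for r in pinpoint(q,a)[:3]])
cv2.imwrite('pics/end.png',cv2.cvtColor(np.hstack([s['color'][100:340,120:520],a['color'][120:360,180:580]]),cv2.COLOR_RGB2BGR))
```

```text
[0.83, [594.3, 295.8], 57.3] [0.58, [589.9, 295.7], 25.7]
oil_bottle_mid [(0.7, [410.0, -104.0, 61.0]), (0.52, [513.0, 83.0, 31.0])]
beaker_mid [(0.78, [703.0, 72.0, 46.0])]
seal_head_mid [(0.9, [643.0, -230.0, 24.0]), (0.74, [372.0, 13.0, 24.0]), (0.62, [592.0, 296.0, 30.0])]
clevis_mid []
rocker_mid [(0.82, [584.0, -103.0, 23.0])]
```

View pics/end.png

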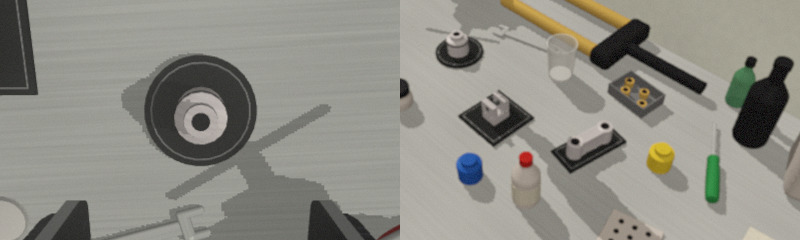

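```bash
python3 -c "from bench import *; print(hand_in())"
```

```text
the job is handed in; nothing more can be done
None
```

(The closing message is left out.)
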